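Burnish a lobed gourd on a coasting wheel

ROBOT

A 7-joint arm with a two-finger parallel gripper is mounted at the origin on the work surface. World frame = base frame: x ahead of the robot, y to its left, z up, the work surface at z = 0. Lengths are in m, angles in rad, forces in N, time in s.
With the tool pointing down it reaches from about 0.425 to 0.875 m from the base axis. Payload 9.9 kg.
Tool frame: the origin (TCP) lies on the mounting face of the last link; the fingertips stand 173 mm ahead of it and the grasp point (between the pads) lies 155 mm ahead of it; z points along the fingers, y is the line along which they close (so a half turn about z gives the same grasp; the last joint's range is limited). The gripper opens to 85 mm and grips with 20 to 120 N. Pads are 22 mm wide; open, the fingers measure 114 mm over their backs; the gripper's body (76 mm by 85 mm) begins 54 mm behind the grasp point. The pads swing forward as they close: fully open they stand 13 mm farther back than shut.
Start: joints at [-1.201, 0.576, 0.025, 1.437, -0.015, 1.129, -0.057], TCP at [0.296, 0.607, 0.405] pointing down, gripper open.
Joint ranges: [-2.76, 2.76], [-0.34, 2.15], [-1.52, 1.57], [0.19, 2.46], [-1.09, 4.23], [0.17, 1.99], [-2.82, 2.82]. Speed limits (rad/s): [2.22, 2.22, 3.01, 3.01, 3.14, 3.14, 3.14].

INTERFACE

Orientations are given as a rotation vector (axis times angle).
In Python, from rig import r gives the robot as it stands. Calls block until the motion is done:
- r.move_to(position, orientation): joint-space move of the TCP to a pose.
- r.line_to(position, attitude=None, max_speed=0.15): straight line of the TCP; attitude=None keeps the orientation; max_speed is the mean speed in m/s.
- r.goto_joints(angles): joint-space move.
- r.move_gripper(opening, f_grip=None): finger opening in m; f_grip is the grip in N (None keeps the last); returns when the fingers have stopped.
- r.sleep(seconds).
- r.ik(position, orientation): joint angles nearest the present ones, or None.
- r.read_camera(name): name is "side" or "top"; returns a dict with "pixels" (480x640x3 uint8, red, green, blue), "fx", "fy", "cx", "cy" (pixels), "eye" and "attitude" of the camera in the world. Camera axes: x right, y down, z forward; pixel columns grow to the right and rows downward; lengths in m; the calibration is good to about 2 mm. A picture is of the moment at which its call begins. There is no depth.
A pose or a line that the arm cannot do raises r.IKError and nothing moves.
- r.hand_in(): hands the job in; it is judged then, once.
Readings, each from a call of its own:
- r.current_clock(): time.
- r.current_joint_positions(): joint angles.
- r.current_qvel(): joint speeds.
- r.current_tau(): joint torques, N m.
- r.current_eef_pos(): TCP position.
- r.current_eef_rot(): TCP orientation.
- r.current_contact_force(): force on the tool from outside, world axes, zero at the start.
- r.current_ft_torque(): the same for the moment, N m.
- r.current_grip_width(): finger opening in m.
- r.current_finger_force(): force on a finger pad.
Only numpy, scipy, OpenCV 4.12 (cv2) and the standard library are available. Lean on these libraries where they do the work, as an engineer would, in place of code of your own. Each camera call takes 0.05 s, during which the arm holds its last target. There are 200 camera calls.

TASK

Set the finishing wheel spinning by hand with its pegs, at a moderate pace (above 0.8 rad/s, never above 2.2), take the sprung burnisher by its handle and hold its white shoe against the widest line of the gourd while the wheel coasts. Follow the gourd's uneven outline as it turns so that the shoe presses with 2 to 7 N (never over 10 N) without a break for at least 5 seconds while the wheel still turns faster than 0.4 rad/s, then keep rubbing until the wheel has come to rest and finish there, holding the burnisher up with the shoe still pressing on the gourd within that band. Only the burnisher may touch the gourd, and the jar, the tin and the cork block stay where they are.

Things in the scene. Friction and masses are not known exactly. Their poses are not given: they have to be found in the camera images.
- wheel_base: bearing base of the finishing wheel, a steel disc fixed on the bench, 22 mm high; origin on the wheel's vertical axis at bench height. It does not turn.
- wheel (a joint): turn of the wheel in rad, counter-clockwise from above positive, no end stops. Free-running: bearing drag about 0.01 N m plus 0.02 N m s/rad, flywheel under the bench, nominal inertia 1.2 kg m2 (up to a fifth more or less).
- peg0 (a point): top centre of one of six upright steel pegs (20 mm thick, 40 mm tall, tops 80 mm above the bench) standing every 60 degrees on a circle of radius 170 mm on the wheel head, an aluminium disc of radius 190 mm whose top is 40 mm above the bench. This peg stands at world angle (about the wheel axis, from +x) equal to joint wheel.
- gourd: tan gourd clamped on the wheel, turns with it; origin on the wheel axis at its widest height, 125 mm above bench; x axis at world angle = joint wheel. Two overlapping balls at that height: radius 75 mm at x = -10 mm, radius 62 mm at x = +30 mm; outline from above: union of two circles, reaching 85 mm at -x, 92 at +x, 70 in the dips at +-63 degrees. Top 200 mm, stem tip 235 mm above bench.
- tool: sprung burnisher standing on its sole, 0.39 kg; origin under the handle at the sole's underside, x towards the shoe, z up. Steel sole 100 x 44 x 12 mm (x -45 to +55 mm); upright wooden handle at the origin, 32 mm along x, 28 mm along y, z = 12 to 95 mm, best gripped across its 28 mm at z = 65 mm; spring housing x = 15 to 55 mm, up to z = 42 mm; rod and shoe in front.
- shoe (a joint): how far the shoe is pushed back towards the handle in m, 0 (free, out) to 0.025 (end stop); spring of 400 N/m without preload, so the pressing force is about 400 x this value (2 N at 5 mm, 7 N at 17.5 mm); damping 3 N s/m.
- shoe_axis (a point): centre of the white plastic shoe, an upright cylinder of radius 15 mm and height 44 mm; with the spring free it lies at x = 115 mm, z = 27 mm of the tool. Slick: friction about 0.22 on the gourd.
- jar: bystander: amber glass jar, radius 32 mm, 85 mm high; origin under its centre
- tin: bystander: paint tin, radius 42 mm, 100 mm high; origin under its centre
- block: bystander: cork sanding block 100 x 60 x 35 mm; origin under its centre

How it is judged:
By the outcome, as a careful person would: the job done as asked, in the order asked, and still so for the second after the job is handed in, while the arm keeps its last pose, push and grip.
It also fails if it takes over 72 s, if anything falls off the work surface, if the arm or the gripper's body presses on something with over 40 N, if the wrist force passes 120 N, or if a joint passes its speed limit or range.

## Working session

There is one attempt and no reset: what is moved stays moved. The work goes in short steps, each a Python script; the robot and the scene stay as the last script left them, time stands still between calls to the robot, and variables do not carry over. Pictures are saved under pics/ and viewed, at most 10 in all, crops included, and the job is handed in when it is done.

```bash
ls; mkdir -p pics
python3 - <<'E'
from rig import r
import cv2
for n in ("top","side"):
    c=r.read_camera(n); cv2.imwrite(f"pics/{n}0.png",c["pixels"][:,:,::-1])
    print(n,{k:c[k] for k in c if k!="pixels"})
print(r.current_clock(),r.current_eef_pos(),r.current_eef_rot(),r.current_contact_force())
E
```

```text
pics
top {'fx': 560.3994518816414, 'fy': 560.3994518816414, 'cx': 316.23251166467713, 'cy': 233.68484744220504, 'eye': array([ 0.37191911, -0.14668243,  1.09323074]), 'attitude': array([-2.11975338,  2.11184053, -0.19642659])}
side {'fx': 502.7903735036996, 'fy': 502.7903735036996, 'cx': 319.14937346661617, 'cy': 243.6312850523856, 'eye': array([0.45604853, 0.52465031, 0.82859411]), 'attitude': array([-0.26501796,  2.85609961, -1.10175934])}
0.1 [0.29581287 0.60656643 0.40394036] [-7.06609398e-01 -3.06079310e+00  2.26194693e-03] [-0.48790959 -0.00387802 -0.62865624]
```

View pics/top0.png

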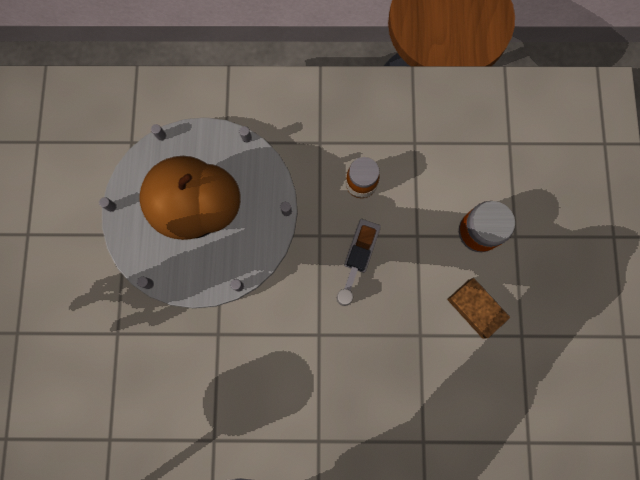

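View pics/side0.png

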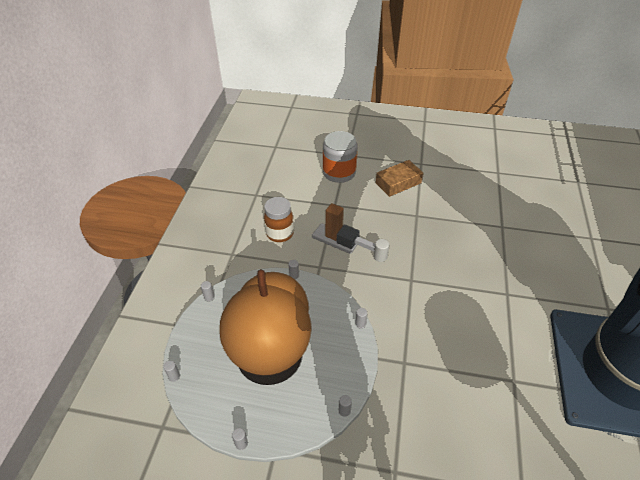

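The top view shows the wheel centre near (200,212), with pegs at (286,208), (245,135), (158,131), (107,204), (145,283) and (237,286). The gourd's big ball is at (183,198) and its small ball at (213,200). The tool handle top is at (366,236) and the shoe top at (345,297). The jar is at (363,175), the tin at (488,226) and the block at (478,307). The side view shows the same things, with the shoe at (381,250) and the handle at (334,220).

```bash
cat > h.py <<'E'
from rig import r
import numpy as np, cv2
from scipy.spatial.transform import Rotation as R
from scipy.optimize import least_squares
def ray(c,p,z):
    d=R.from_rotvec(c["attitude"]).apply([(p[0]-c["cx"])/c["fx"],(p[1]-c["cy"])/c["fy"],1.])
    return c["eye"]+d*(z-c["eye"][2])/d[2]
E
python3 - <<'E'
from h import *
c=r.read_camera("top"); s=r.read_camera("side")
P=np.array([ray(c,p,.08)[:2] for p in [(286,207),(245,134),(158,129),(106,202),(145,281),(237,284)]])
S=np.array([ray(s,p,.08)[:2] for p in [(293,265),(207,285),(171,364),(239,432),(345,398),(362,311)]])
for Q in (P,S):
    m=Q.mean(0); d=Q-m; print("wheel",m,np.hypot(*d.T),np.degrees(np.arctan2(d[:,1],d[:,0])))
for n,p,q,z in [("handle",(367,231),(335,208),.095),("shoe",(345,297),(381.5,243),.049),("jar",(364,171),(278,204),.085),("tin",(490,223),(340,140),.1),("block",(478,307),(400,175),.035),("ballbig",(183,198),(265,325),.125),("ballsmall",(214,200),(274,305),.125)]:
    print(n,ray(c,p,z)[:2],ray(s,q,z)[:2])
# sole corners etc: enlarged crop for check
im=c["pixels"][190:320,310:410,::-1]; cv2.imwrite("pics/crop1.png",cv2.resize(im,None,fx=4.5,fy=4.5,interpolation=cv2.INTER_CUBIC))
im=s["pixels"][190:290,290:410,::-1]; cv2.imwrite("pics/crop2.png",cv2.resize(im,None,fx=5,fy=5,interpolation=cv2.INTER_CUBIC))
E
```

```text
wheel [0.62486141 0.0867049 ] [0.1677326  0.16453988 0.16959631 0.16914213 0.16692981 0.16831451] [ -91.28331464  -31.98080841   28.20242061   88.30298126  148.75614158
 -151.24746512]
wheel [0.62634168 0.08643113] [0.16449815 0.16835543 0.16816422 0.16850446 0.16741713 0.17012742] [ -91.30724798  -31.31137637   28.43717359   88.46044762  149.12459685
 -150.99641296]
handle [ 0.57296348 -0.2297654 ] [ 0.56651546 -0.23437355]
shoe [ 0.45708944 -0.19115815] [ 0.46033873 -0.1953992 ]
jar [ 0.6896119  -0.22645993] [ 0.69057285 -0.23458712]
tin [ 0.58735474 -0.45179743] [ 0.59264111 -0.46420508]
block [ 0.44053195 -0.44051354] [ 0.43922699 -0.43943957]
ballbig [0.62611412 0.10045458] [0.62977551 0.09211944]
ballsmall [0.62256338 0.04483581] [0.62497234 0.0504805 ]
```

View pics/crop1.png

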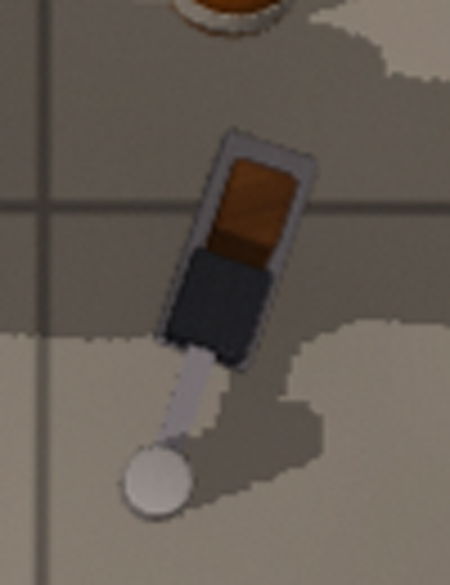

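View pics/crop2.png

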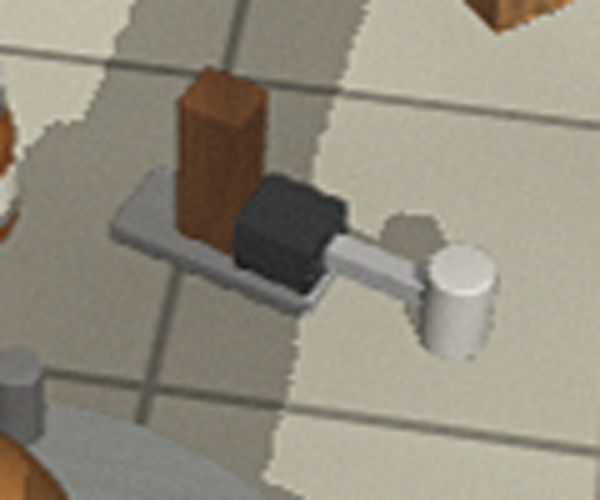

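```bash
cat >> h.py <<'E'
W=np.array([.6256,.0866]); TH0=np.radians(-91.4)
def down(a):   # tool pointing down, gripper y axis (closing line) at world angle a
    y=np.array([np.cos(a),np.sin(a),0]); z=np.array([0,0,-1.]); x=np.cross(y,z)
    return R.from_matrix(np.c_[x,y,z]).as_rotvec()
def pol(a,rad=.17): return W+rad*np.array([np.cos(a),np.sin(a)])
a0,a1=np.radians([-151.4,-101.4])
p0,p1=pol(a0),pol(a1); d=(p1-p0)/np.linalg.norm(p1-p0); out=np.array([d[1],-d[0]])
PS=p0-.024*d+.008*out; PE=PS+2*np.linalg.norm(p1-p0)*d; PA=np.arctan2(out[1],out[0])
HAND=np.array([.570,-.2315]); SH=np.array([.4587,-.193])
PSI=np.arctan2(*(SH-HAND)[::-1])
E
python3 - <<'E'
from h import *
print(PS,PE,np.degrees(PA),np.degrees(PSI),np.linalg.norm(SH-HAND))
for k in (0,np.pi):
    for n,p,z,a in [("s",PS,.221,PA),("s^",PS,.45,PA),("e",PE,.273,PA),("g",HAND,.22,PSI+np.pi/2),("h",W-[0,.21],.318,np.pi),("h",W-[0,.25],.36,np.pi)]:
        q=r.ik([*p,z],down(a+k)); print(k,n,None if q is None else np.round(q,2))
t=r.current_clock()
r.move_gripper(0.0,40); print(r.current_clock()-t,r.current_grip_width())
E
```

```text
[0.45227809 0.01302529] [ 0.68358881 -0.15751168] -126.4 160.91888557104642 0.11777070943150504
0 s [-0.69  0.75  0.91  2.23 -1.03  0.67 -1.23]
0 s^ [-1.02  0.5   1.37  1.94 -0.54  1.15 -1.64]
0 e [-0.35  1.03  1.13  1.53 -0.97  1.22 -1.26]
0 g [-0.03  0.78  0.57  1.81 -0.6   0.74 -1.03]
0 h [-0.49  1.03  1.35  1.67 -1.03  1.33 -2.08]
0 h [-0.42  0.97  1.36  1.6  -0.97  1.38 -2.09]
3.141592653589793 s [-0.18  0.54  0.07  2.21 -0.09  0.39  0.9 ]
3.141592653589793 s^ [-0.4   0.21  0.33  1.93 -0.08  1.02  0.9 ]
3.141592653589793 e [ 0.06  0.74  0.18  1.51 -0.15  0.9   1.22]
3.141592653589793 g [ 0.24  0.7   0.12  1.8  -0.12  0.65  1.66]
3.141592653589793 h [-0.13  0.64  0.43  1.66 -0.32  0.91  0.42]
3.141592653589793 h [-0.1   0.62  0.49  1.59 -0.33  1.02  0.48]
0.7666999999999999 0.00033067487172351844
```

Run:
```python
from h import *
o=down(PA+np.pi)
r.move_to([*PS,.45],o); r.line_to([*PS,.221],max_speed=.3)
print(r.current_clock(),r.current_eef_pos(),r.current_contact_force())
t=r.current_clock(); r.line_to([*PE,.273],max_speed=.13)
print(r.current_clock()-t,r.current_contact_force(),r.current_eef_pos())
t=r.current_clock()
r.line_to([*PE,.36],max_speed=.3); print(r.current_clock()-t)
for i in range(3):
    print(r.current_clock()); c=r.read_camera("side"); cv2.imwrite(f"pics/p{i}.png",c["pixels"][:,:,::-1]); r.sleep(.2)
c=[cv2.imread(f"pics/p{i}.png")[230:480,130:420] for i in (0,2)]
cv2.imwrite("pics/p02.png",np.hstack(c))
```

```text
4.0833 [0.4526942  0.01314539 0.22159847] [ 0.76594616 -0.45458026  0.13315161]
2.3999999999999995 [-0.00038219 -0.23463307  0.08070155] [ 0.68337309 -0.15717105  0.27295964]
0.4417
6.925
7.175
7.425
```

View pics/p02.png

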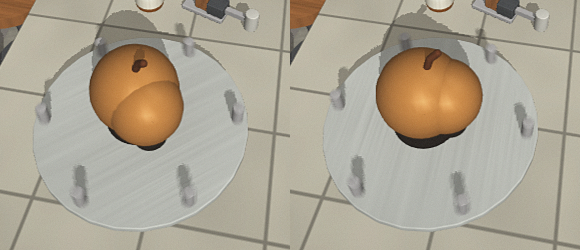

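The side crops at t=6.925 and 7.425 show the gourd turning. At the first, the small ball faces the camera and the pegs (crop pixels) are at (80,200), (188,203), (238,115) and (42,113). At the second, the small ball has moved to the right and the pegs are at (358-290,190), (461-290,208), (527-290,128) and (336-290,100).

Run:
```python
from h import *
s=r.read_camera("side"); c=s
for L in ([(80,203),(189,204),(238,118),(42,117)],[(68,192),(172,210),(237,132),(46,105)]):
    for p in L:
        for z in (.04,):
            q=ray(c,(p[0]+130,p[1]+230),z)[:2]-W; print(z,np.hypot(*q).round(3),np.degrees(np.arctan2(*q[::-1])).round(1),end=' | ')
    print()
im=cv2.imread("pics/p0.png"); 
ims=[cv2.resize(cv2.imread(f"pics/p{i}.png")[340:470,180:370],None,fx=2,fy=2,interpolation=cv2.INTER_CUBIC) for i in (0,2)]
cv2.imwrite("pics/p02z.png",np.hstack(ims))
cv2.imwrite("pics/s_now.png",s["pixels"][:,:,::-1]); print(r.current_clock())
```

```text
0.04 0.174 70.1 | 0.04 0.173 129.5 | 0.04 0.171 -168.7 | 0.04 0.179 9.2 | 
0.04 0.172 60.8 | 0.04 0.171 120.2 | 0.04 0.169 -178.1 | 0.04 0.179 1.2 | 
7.725
```

View pics/p02z.png

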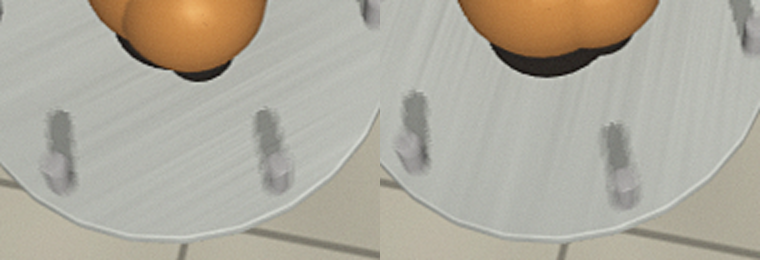

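The enlarged crops show the peg stubs (lit tops with a shadow behind) at about (58,165)→(62,190) and (275,165)→(278,190) in frame 0, and at about (410,150) and (622,180) in frame 2. The wheel turned about 51° in 0.5 s, so it is running at roughly 1.77 rad/s. Next I'll grasp the burnisher.

Run:
```python
from h import *
c=r.read_camera("top"); s=r.read_camera("side")
H=np.array([ray(c,(367.1,234.4),.095)[:2],ray(s,(334.6,209),.095)[:2]]); S=np.array([ray(c,(345.1,296.9),.049)[:2],ray(s,(382.6,243.6),.049)[:2]])
print(H,S); h=H.mean(0); d=S.mean(0)-h; psi=np.arctan2(d[1],d[0]); print(h,np.linalg.norm(d),np.degrees(psi))
q=ray(s,(278,343),.125)[:2]-W; print("small ball dir",np.degrees(np.arctan2(*q[::-1])),np.hypot(*q))
h=S.mean(0)-.116*d/np.linalg.norm(d)
o=down(psi-np.pi/2)
r.move_to([*h,.34],o); r.move_gripper(.06); r.line_to([*h,.219],max_speed=.15)
f0=r.current_contact_force(); print(r.current_clock(),f0)
r.move_gripper(.02,60); print(r.current_grip_width(),r.current_finger_force(),r.current_contact_force())
r.line_to([*h,.32],max_speed=.15)
print(r.current_clock(),r.current_grip_width(),r.current_contact_force(),r.current_eef_pos(),psi)
for i in range(3):
    c=r.read_camera("side"); print(r.current_clock()); cv2.imwrite(f"pics/g{i}.png",c["pixels"][:,:,::-1]); r.sleep(.2)
cv2.imwrite("pics/g.png",np.hstack([cv2.imread(f"pics/g{i}.png")[130:470,130:440] for i in (0,2)]))
```

```text
[[ 0.5666745  -0.22986554]
 [ 0.56684447 -0.23123039]] [[ 0.4572753  -0.19134478]
 [ 0.45790202 -0.19412667]]
[ 0.56675948 -0.23054797] 0.11553369552912697 160.89603662466945
small ball dir 125.83659664324834 0.04269508232451511
10.0 [ 1.17969866 -0.14373111  0.34579858]
0.02724907962737335 60.385066866874695 [-0.12402559  1.15554272  6.01334064]
11.2083 0.027580388460733095 [ 0.26388084  0.36710046 -3.76527183] [ 0.56678228 -0.23044788  0.318965  ] 2.808165592509866
11.2583
11.5083
11.7583
```

View pics/g.png

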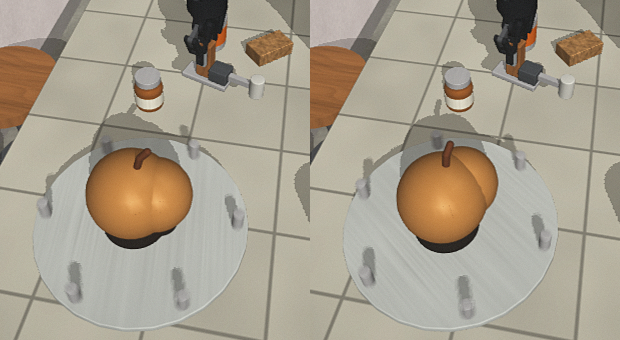

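The side crops at t=11.208 and 11.708 show the burnisher held upright by its handle at about (205,65). The pegs are at (74,300), (183,304), (238,224) and (44,213) in the first, and at (57,283), (157,313), (234,245) and (53,195) in the second after removing the 310 offset. Next come the wheel-motion fit, the press pose, and a timing test in air.

Run:
```python
from h import *
c=r.read_camera("side")
for L in ([(74,300),(183,304),(238,226),(44,215)],[(57,284),(157,315),(234,247),(53,196)]):
    a=[np.degrees(np.arctan2(*(ray(c,(p[0]+130,p[1]+130),.04)[:2]-W)[::-1]))%60 for p in L]; print(np.round(a,1))
o=down(0.)
P=lambda D,z=.318:[W[0],W[1]-D,z]
r.line_to([.5667,-.2304,.37],max_speed=.2); r.move_to(P(.27,.37),o); r.line_to(P(.26),max_speed=.2)
print(r.current_clock(),r.current_eef_pos(),r.current_contact_force())
D=.26
for fn in ("line","move","joint"):
  for st,sp in ((.005,.05),(-.005,.05),(.010,.1),(-.010,.1)):
    D+=st; t=r.current_clock()
    if fn=="line": r.line_to(P(D),max_speed=sp)
    elif fn=="move": r.move_to(P(D),o)
    else: r.goto_joints(r.ik(P(D),o))
    t2=r.current_clock(); y=W[1]-r.current_eef_pos()[1]; t3=r.current_clock()
    print(fn,st,round(t2-t,4),round(t3-t2,4),"err",round((y-D)*1e3,2),r.current_contact_force().round(2),np.abs(r.current_qvel()).max().round(3))
r.sleep(.3);print("still",[r.current_contact_force().round(2) for _ in range(4)],W[1]-r.current_eef_pos()[1],r.current_clock())
# reference smoothing
a=np.linspace(0,2*np.pi,721)[:-1]
rho=np.maximum(-.01*np.cos(a)+np.sqrt(.09**2-(.01*np.sin(a))**2),.03*np.cos(a)+np.sqrt(.077**2-(.03*np.sin(a))**2))
F=np.fft.rfft(rho)
for n in (2,3,4,5): G=F.copy(); G[n+1:]=0; s=np.fft.irfft(G); print(n,(rho-s).min(),(rho-s).max(),np.abs(np.gradient(s,a)).max())
```

```text
[6.5 6.7 6.  7.8]
[53.1 52.  52.  54.4]
13.875 [ 0.62538987 -0.17393103  0.31805452] [ 0.64396001 -0.07827808 -2.88480596]
line 0.005 0.25 0.0 err 1.32 [ 0.1   0.86 -4.53] 0.013
line -0.005 0.25 0.0 err -0.75 [-0.3  -0.33 -3.48] 0.005
line 0.01 0.25 0.0 err 0.89 [-0.8   0.24 -3.59] 0.012
line -0.01 0.25 0.0 err -1.24 [-0.04 -0.85 -3.63] 0.014
move 0.005 0.25 0.0 err 0.92 [ 0.01 -0.1  -2.52] 0.008
move -0.005 0.25 0.0 err -0.66 [-0.2   0.04 -3.62] 0.007
move 0.01 0.25 0.0 err 0.96 [-0.53 -0.32 -3.74] 0.014
move -0.01 0.25 0.0 err -1.24 [-0.25 -0.53 -3.2 ] 0.014
joint 0.005 0.25 0.0 err 0.97 [ 0.71  0.15 -4.22] 0.006
joint -0.005 0.25 0.0 err -0.66 [ 0.31 -0.54 -3.07] 0.008
joint 0.01 0.25 0.0 err 0.97 [-0.68  0.02 -3.52] 0.013
joint -0.01 0.25 0.0 err -1.26 [ 0.45 -0.03 -3.99] 0.015
still [array([ 0.03, -0.08, -3.5 ]), array([ 0.03, -0.08, -3.5 ]), array([ 0.03, -0.08, -3.5 ]), array([ 0.03, -0.08, -3.5 ])] 0.2602733940251615 17.175
2 -0.00635455099370108 0.00321821273120132 0.016003940406084993
3 -0.0031372636717768715 0.001201351589508029 0.02452281626526709
4 -0.0030635688744558437 0.0014701152840265602 0.025260619737698775
5 -0.0023885490739175425 0.0010520910529827066 0.02631723090686844
```

Run:
```python
from h import *
ims=[]
for i in range(2):
    print(r.current_clock()); c=r.read_camera("side"); ims.append(c["pixels"][230:480,130:410,::-1])
    if i==0: r.sleep(5.5)
cv2.imwrite("pics/w.png",cv2.resize(np.hstack(ims),None,fx=1.4,fy=1.4,interpolation=cv2.INTER_CUBIC))
```

```text
17.175
22.725
```

View pics/w.png

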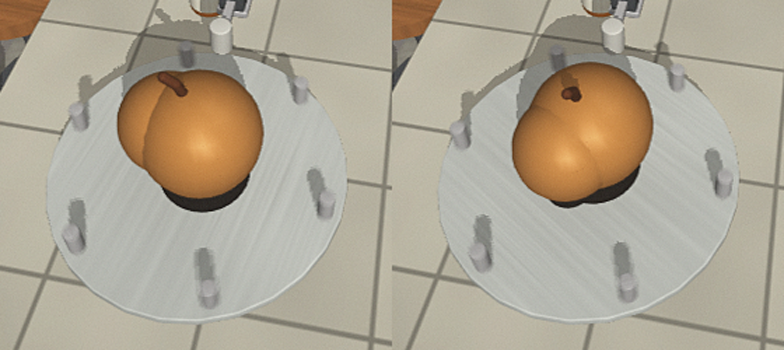

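The two frames (t=17.175 and 22.725) show the small ball at the back left and then at the front left. Peg bases in the 1.4x crop are at (209,303), (76,250) and (329,214), then at (236,298), (91,268) and (333,194). The shoe hangs at the level of the gourd's middle, clear of it. Now I'll fit the motion and write the controller.

```bash
cat > ctl.py <<'E'
from h import *
import pickle
o=down(0.); Z=.318
def rho(th):
    a=th+np.pi/2; c,s=np.cos(a),np.sin(a)
    return max(-.01*c+np.sqrt(.09**2-(.01*s)**2),.03*c+np.sqrt(.077**2-(.03*s)**2))
def step(x,dt,D):            # x = theta, omega, offset b, friction factor
    th,w,b,k=x; n=max(1,int(np.ceil(dt/.02))); h=dt/n
    for _ in range(n):
        F=400*np.clip(rho(th)+.115+b-D,0,.025) if D else 0.
        g=(rho(th+.01)-rho(th-.01))/.02
        w+=h/I*(-(.01+.22*k*F*.085)*np.tanh(w/.02)-.02*w-F*g); th+=h*w
    return np.array([th,w,b,k])
def jac(f,x,e=1e-4):
    return np.array([(f(x+e*v)-f(x-e*v))/(2*e) for v in np.eye(len(x))]).T
I=1.2
class Ekf:
    def __init__(s,x,t): s.x=np.array(x,float); s.P=np.diag([.06,.02,.003,.25])**2; s.t=t
    def predict(s,t,D):
        dt=t-s.t
        if dt<=0: return
        f=lambda x:step(x,dt,D); A=jac(f,s.x); s.x=f(s.x)
        s.P=A@s.P@A.T+np.diag([.004,.015,.0002,.01])**2*dt/.3; s.t=t
    def update(s,z,D):       # z: measured rho = D-.115+F/400
        f=lambda x:np.array([rho(x[0])+x[2]]); H=jac(f,s.x,1e-3)
        S=H@s.P@H.T+.0015**2; K=s.P@H.T/S; s.x=s.x+(K*(z-f(s.x))).ravel(); s.P=s.P-K@H@s.P
E
python3 - <<'E'
from ctl import *
c=r.read_camera("side")
for L in ([(209,303),(76,250),(329,214)],[(236,298),(91,268),(333,194)]):
    print([np.round(np.degrees(np.arctan2(*(ray(c,(p[0]/1.4+130,p[1]/1.4+230),.04)[:2]-W)[::-1]))%60,1) for p in L])
E
```

```text
[np.float64(48.0), np.float64(49.5), np.float64(48.8)]
[np.float64(58.0), np.float64(59.4), np.float64(57.8)]
```

```bash
cat > leg.py <<'E'
from ctl import *
import ctl,sys,os
dur=float(sys.argv[1]); Ft=4.3
P=lambda D:[W[0],W[1]-D,Z]
now=r.current_clock
if os.path.exists("st.pkl"):
    x,Pm,t0,D,f0,ctl.I=pickle.load(open("st.pkl","rb")); k=Ekf(x,t0); k.P=Pm
else:
    T=np.array([6.925,7.425,11.2083,11.7083,17.175,22.725]); A=np.radians([130.2,181,546.7,592.8,708.8+0,1138.4])
    A[4]=np.radians(348.8+720); A[5]=np.radians(58.4+1440)
    def tr(p,t): e=np.exp(-.02*(t-T[0])/p[2]); return p[0]+(p[1]+.5)*p[2]/.02*(1-e)-.5*(t-T[0])
    s=least_squares(lambda p:[*(tr(p,T)-A),(p[2]-1.2)/4],[A[0],1.75,1.2],x_scale=[.1,.1,.1]); p=s.x
    print("fit",p,np.degrees(s.fun[:-1]).round(1)); ctl.I=p[2]
    w=lambda t:(tr(p,t+.01)-tr(p,t-.01))/.02
    t=now(); print("now",t,"w",w(t))
    ts=max(t+1.0,float(sys.argv[2])); 
    while abs((tr(p,ts)+np.pi/2-np.radians(125)+np.pi)%(2*np.pi)-np.pi)>.03: ts+=.01
    print("start",ts,"w",w(ts)); 
    if dur==0: sys.exit()
    r.line_to(P(.25),max_speed=.05); r.sleep(max(.0,ts-.55-now()))
    f=[]
    for _ in range(5): f.append(r.current_contact_force()[1]); r.sleep(.02)
    f0=np.mean(f); t=now(); k=Ekf([tr(p,t),w(t),0,1],t); D=.25
te=now()+dur
while now()<te:
    t=now(); q=k.x.copy(); q=step(q,.08,D); v=[]
    for _ in range(9): v.append(rho(q[0])); q=step(q,.04,D)
    Dn=.115+k.x[2]+(min(v)+max(v))/2-Ft/400
    Dn=np.clip(Dn,D-.04,D+.02); s=abs(Dn-D)
    r.line_to(P(Dn),max_speed=max(s/.15,.002))
    tn=now(); k.predict(t+.09,D); k.predict(tn,Dn); D=Dn
    F=f0-0-r.current_contact_force()[1]; F=-(r.current_contact_force()[1]-f0); y=W[1]-r.current_eef_pos()[1]
    pr=rho(k.x[0])+k.x[2]
    if F>.7: k.update(y-.115+F/400,D)
    print(f"{tn:.2f} dt{tn-t:.2f} D{D*1e3:.1f} y{y*1e3:.1f} F{F:.2f} pred{400*(pr+.115-y):.2f} a{np.degrees(k.x[0]+np.pi/2)%360:.0f} w{k.x[1]:.2f} b{k.x[2]*1e3:.1f} k{k.x[3]:.2f}")
pickle.dump((k.x,k.P,k.t,D,f0,ctl.I),open("st.pkl","wb"))
E
python3 leg.py 0 23.5
```

```text
fit [2.27241168 1.77273304 1.26571978] [-0.  -0.3  0.1  0.3  0.  -0.1]
now 22.825 w 1.2678120495955625
start 27.585000000000587 w 1.1397249782195473
```

```bash
sed -i 's/P(.25),max_speed=.05/P(.232),max_speed=.05/; s/D=.25$/D=.232/; s/F=f0-0-r.current_contact_force()\[1\]; //' leg.py; python3 leg.py 2.2 23.5
```

```text
fit [2.27241168 1.77273304 1.26571978] [-0.  -0.3  0.1  0.3  0.  -0.1]
now 22.825 w 1.2678120495955625
start 27.585000000000587 w 1.1397249782195473
27.42 dt0.30 D196.9 y196.1 F5.14 pred4.90 a113 w1.12 b0.5 k1.00
27.72 dt0.30 D200.4 y201.6 F2.80 pred4.08 a132 w1.09 b-1.0 k1.00
28.02 dt0.30 D201.3 y201.7 F4.50 pred4.35 a150 w1.06 b-0.8 k1.00
28.32 dt0.30 D202.8 y203.0 F3.85 pred4.37 a168 w1.03 b-1.2 k1.00
28.57 dt0.25 D202.9 y202.9 F3.89 pred4.34 a184 w1.01 b-1.5 k1.00
28.87 dt0.30 D202.1 y202.0 F3.79 pred4.30 a202 w1.00 b-1.8 k0.99
29.17 dt0.30 D200.3 y200.2 F2.88 pred4.23 a222 w1.00 b-2.4 k0.94
29.47 dt0.30 D197.0 y197.0 F3.98 pred4.13 a240 w0.99 b-2.4 k0.93
```

```bash
python3 leg.py 3.3
```

```text
29.77 dt0.30 D194.1 y194.1 F5.22 pred4.07 a253 w0.94 b-2.1 k1.00
30.07 dt0.30 D192.3 y192.2 F4.00 pred4.09 a269 w0.93 b-2.2 k1.00
30.37 dt0.30 D189.5 y189.4 F4.98 pred4.10 a283 w0.89 b-2.0 k1.05
30.62 dt0.25 D189.3 y189.2 F3.64 pred3.61 a295 w0.87 b-2.0 k1.05
30.92 dt0.30 D193.1 y193.2 F2.62 pred4.93 a301 w0.79 b-2.7 k1.21
31.22 dt0.30 D195.0 y195.6 F5.61 pred4.64 a316 w0.75 b-2.5 k1.16
31.52 dt0.30 D201.6 y202.4 F3.56 pred4.43 a327 w0.68 b-2.6 k1.20
31.82 dt0.30 D204.9 y205.3 F4.66 pred4.47 a339 w0.64 b-2.6 k1.19
32.12 dt0.30 D207.4 y207.6 F4.47 pred4.42 a349 w0.60 b-2.6 k1.19
32.42 dt0.30 D208.5 y208.5 F4.80 pred4.37 a359 w0.56 b-2.4 k1.20
32.67 dt0.25 D208.4 y208.4 F4.05 pred4.36 a8 w0.54 b-2.6 k1.18
32.97 dt0.30 D207.2 y207.1 F4.25 pred4.23 a17 w0.52 b-2.6 k1.18
```

```bash
python3 leg.py 4
```

```text
33.27 dt0.30 D205.1 y205.0 F3.98 pred4.15 a26 w0.52 b-2.6 k1.17
33.57 dt0.30 D201.9 y201.9 F4.76 pred4.03 a33 w0.49 b-2.6 k1.21
33.87 dt0.30 D199.5 y199.7 F4.71 pred3.98 a39 w0.46 b-2.6 k1.25
34.17 dt0.30 D196.9 y196.9 F5.45 pred3.98 a43 w0.42 b-2.6 k1.31
34.47 dt0.30 D195.1 y195.1 F4.65 pred4.02 a48 w0.40 b-2.7 k1.33
34.77 dt0.30 D192.3 y192.2 F5.27 pred4.06 a53 w0.37 b-2.8 k1.38
35.07 dt0.30 D190.2 y190.0 F3.43 pred4.12 a60 w0.39 b-2.7 k1.35
35.37 dt0.30 D187.3 y187.1 F3.70 pred4.34 a66 w0.37 b-3.1 k1.37
35.62 dt0.25 D187.4 y187.5 F4.06 pred4.27 a71 w0.34 b-3.2 k1.37
35.92 dt0.30 D188.0 y188.1 F3.95 pred4.33 a76 w0.30 b-3.3 k1.38
36.22 dt0.30 D188.6 y188.7 F3.94 pred4.34 a80 w0.26 b-3.4 k1.39
36.52 dt0.30 D189.1 y189.2 F4.28 pred4.34 a84 w0.22 b-3.4 k1.39
36.82 dt0.30 D189.7 y189.7 F3.81 pred4.32 a86 w0.17 b-3.5 k1.41
37.07 dt0.25 D189.9 y189.9 F4.76 pred4.29 a89 w0.14 b-3.5 k1.39
```

```bash
python3 leg.py 2.6
python3 - <<'E'
from h import *
for k in range(2):
    ims=[]
    for i in range(2):
        ims.append(r.read_camera("side")["pixels"].astype(int)); r.sleep(.7) if i==0 else 0
    print(r.current_clock(),"moved px",(np.abs(ims[1]-ims[0]).max(2)>40).sum(),r.current_contact_force(),r.current_eef_pos())
cv2.imwrite("pics/end.png",ims[1][...,::-1].astype(np.uint8))
E
```

```text
37.37 dt0.30 D190.4 y190.4 F4.95 pred4.33 a93 w0.11 b-3.4 k1.37
37.67 dt0.30 D191.0 y191.0 F4.87 pred4.33 a96 w0.08 b-3.3 k1.36
37.97 dt0.30 D191.5 y191.5 F3.73 pred4.33 a95 w0.03 b-3.4 k1.38
38.22 dt0.25 D191.3 y191.2 F3.84 pred4.32 a94 w0.00 b-3.4 k1.39
38.47 dt0.25 D191.0 y191.0 F4.86 pred4.31 a95 w-0.00 b-3.4 k1.38
38.72 dt0.25 D191.3 y191.3 F4.34 pred4.30 a95 w-0.01 b-3.3 k1.38
38.97 dt0.25 D191.3 y191.3 F3.02 pred4.31 a93 w-0.01 b-3.5 k1.40
39.27 dt0.30 D190.7 y190.7 F4.74 pred4.30 a94 w-0.01 b-3.4 k1.39
39.52 dt0.25 D190.9 y190.9 F4.95 pred4.29 a94 w-0.01 b-3.3 k1.38
39.77 dt0.25 D191.1 y191.1 F4.33 pred4.29 a94 w-0.01 b-3.3 k1.38
40.5667 moved px 348 [-2.78614667 -4.09675902 -4.38427199] [ 0.62537814 -0.10452497  0.31791451]
41.3667 moved px 224 [ 0.48651033 -4.16841979 -4.48521148] [ 0.62573947 -0.10451222  0.31805459]
```

View pics/end.png

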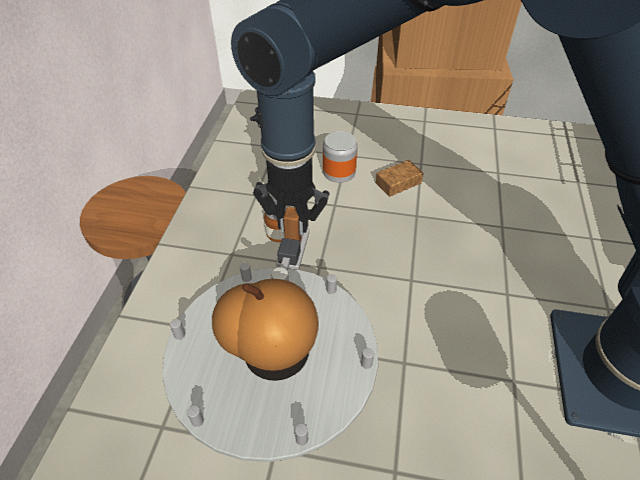

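The picture shows the shoe at about (285,268) on the gourd with the burnisher held up. The tin and block look unmoved, and the jar is behind the hand. I still need to check that the wheel is at rest.

Run:
```python
from h import *
g=lambda:cv2.cvtColor(r.read_camera("side")["pixels"],cv2.COLOR_RGB2GRAY)[260:460,160:380]
pts=None
def flow(a,b):
    p=cv2.goodFeaturesToTrack(a,60,.03,8); q,st,_=cv2.calcOpticalFlowPyrLK(a,b,p,None); d=np.linalg.norm((q-p)[st==1],axis=-1)
    return np.median(d).round(2),np.percentile(d,90).round(2)
a=g(); b=g(); print("noise",flow(a,b),(cv2.absdiff(a,b)>30).sum())
for i in range(4):
    F=[]
    for _ in range(10): r.sleep(.06); F.append(r.current_contact_force())
    c=g(); print(r.current_clock(),flow(b,c),(cv2.absdiff(b,c)>30).sum(),np.mean(F,0).round(2),np.std(F,0).round(2)); b=c
d=cv2.cvtColor(cv2.imread("pics/end.png"),cv2.COLOR_BGR2GRAY)[260:460,160:380]; print("vs end.png",flow(d,c))
```

```text
noise (np.float32(0.04), np.float32(0.13)) 13
42.1 (np.float32(0.19), np.float32(0.4)) 87 [ 0.44 -4.18 -4.57] [0.39 0.44 0.47]
42.7333 (np.float32(0.38), np.float32(0.8)) 222 [-0.85 -4.15 -4.29] [0.53 0.68 0.37]
43.3667 (np.float32(0.41), np.float32(0.88)) 266 [-0.58 -3.81 -4.48] [0.83 0.44 0.48]
44.0 (np.float32(0.23), np.float32(0.51)) 124 [ 1.18 -4.   -4.74] [0.29 0.58 0.57]
vs end.png (np.float32(0.24), np.float32(0.6))
```

Run:
```python
from h import *
g=lambda:cv2.cvtColor(r.read_camera("side")["pixels"],cv2.COLOR_RGB2GRAY)[260:460,160:380]
def flow(a,b):
    p=cv2.goodFeaturesToTrack(a,60,.03,8); q,st,_=cv2.calcOpticalFlowPyrLK(a,b,p,None); d=np.linalg.norm((q-p)[st==1],axis=-1)
    return np.median(d).round(2),np.percentile(d,90).round(2)
r.sleep(4); b=g()
for i in range(6):
    F=[]
    for _ in range(10): r.sleep(.06); F.append(r.current_contact_force())
    c=g(); print(r.current_clock(),flow(b,c),(cv2.absdiff(b,c)>30).sum(),np.mean(F,0).round(2)); b=c
```

```text
48.6833 (np.float32(0.17), np.float32(0.53)) 105 [-1.11 -4.2  -4.07]
49.3167 (np.float32(0.4), np.float32(0.82)) 225 [ 0.09 -4.4  -4.35]
49.95 (np.float32(0.49), np.float32(0.99)) 277 [ 0.48 -4.03 -4.48]
50.5833 (np.float32(0.2), np.float32(0.48)) 110 [-1.12 -3.97 -3.64]
51.2167 (np.float32(0.29), np.float32(0.82)) 269 [-0.05 -3.84 -4.41]
51.85 (np.float32(0.35), np.float32(0.94)) 287 [ 0.41 -4.27 -4.09]
```

```bash
cat > osc.py <<'E'
from h import *
def rec(T,n=.04):
    L=[]; t0=r.current_clock()
    while r.current_clock()<t0+T: r.sleep(n); L.append([r.current_clock(),*r.current_contact_force()[:2],*r.current_eef_pos()[:2]])
    return np.array(L)
def fit(L,j):
    t=L[:,0]-L[0,0]; y=L[:,j]*(1e3 if j>2 else 1)
    f=lambda p:p[0]+p[1]*np.cos(p[3]*t)+p[2]*np.sin(p[3]*t)-y
    s=min((least_squares(f,[y.mean(),a,b,w]) for w in (2.5,3.3,4.2) for a,b in ((.3,0),(0,.3))),key=lambda s:s.cost); p=s.x
    return p,np.hypot(p[1],p[2]),np.std(s.fun)
E
python3 - <<'E'
from osc import *
L=rec(4); np.save("L.npy",L)
for j,n in ((1,"Fx"),(3,"x mm"),(4,"y mm")): print(n,*fit(L,j))
print(L[-1,0]); print((L[::5,3]*1e3).round(2),(L[::5,1]).round(1))
E
```

```text
Fx [-0.14088812 -0.08081348 -1.18318118  3.34634897] 1.1859378250494632 0.4879979526991926
x mm [ 6.25597266e+02 -1.65308654e-01 -8.24456825e-02  3.22599342e+00] 0.18472747952667382 0.029520977559372795
y mm [-1.04507481e+02  1.07196415e-02  1.02396151e-02  3.21419373e+00] 0.014824318959848926 0.015141138895863274
55.85
[625.4  625.41 625.51 625.58 625.68 625.77 625.76 625.73 625.56 625.44
 625.37 625.53 625.57 625.65 625.74 625.77 625.74 625.62 625.48 625.37] [-0.4 -0.  -0.9 -0.6 -1.6  1.1  0.9  1.2  0.9 -1.1 -1.2 -1.9 -1.3 -0.7
  1.8 -0.   1.1  0.3 -0.1 -0.7]
```

Run:
```python
from osc import *
L=np.load("L.npy"); p=fit(L,1)[0]; ph=np.arctan2(p[2],p[1]); t=r.current_clock()+.2
n=np.ceil((p[3]*(t-L[0,0])-ph)/(2*np.pi)); tp=L[0,0]+(ph+2*np.pi*n)/p[3]
r.sleep(max(.01,tp-.1-r.current_clock()))
import pickle; D,f0=pickle.load(open("st.pkl","rb"))[3:5]; print("f0",f0,r.current_clock(),tp)
r.line_to([W[0]+.0006,W[1]-D-.0023,.318],max_speed=.02)
L=rec(2.6)
for j,n in ((1,"Fx"),(3,"x mm")): print(n,*fit(L,j))
print(L[:,2].mean()-f0,L[-1,0]); print((L[::5,3]*1e3).round(2))
```

```text
f0 0.11095269229998025 56.9333 57.03478693372728
Fx [-0.16234937  0.2225266   0.0477235   3.10788254] 0.22758651062700863 0.4502649533889222
x mm [6.25870444e+02 3.21708833e-01 7.08456009e-02 1.21488367e-01] 0.32941717110105306 0.009094849633531386
-3.224995900015238 59.825
[626.18 626.19 626.21 626.19 626.18 626.2  626.21 626.2  626.21 626.2
 626.21 626.2  626.19]
```

```bash
python3 -c "
from h import *
print(r.hand_in(), r.current_clock())"
```

```text
the job is handed in; nothing more can be done
the job is handed in; nothing more can be done
```

I handed the job in at about 60 s: the wheel, spun by a peg to about 1.8 rad/s, was stopped by the burnisher, which pressed at about 2.6–5.6 N (sampled) from 27.4 s, over 5 s of it above 0.4 rad/s, and finished held up with the shoe pressing at about 3.2 N; a slight rocking after it stopped was damped out, judging by the steady arm readings, and I have seen no verdict.

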